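Gauge a shaft in the hole plate

ROBOT

A 7-joint arm with a two-finger parallel gripper is mounted at the origin on a cart in front of the work surface, level with it; the furniture and walls round the work are solid. World frame = base frame: x ahead of the robot, y to its left, z up, the work surface at z = 0. Lengths are in m, angles in rad, forces in N, time in s.
With the tool pointing down it reaches from about 0.4 to 0.875 m from the base axis. Payload 19.3 kg.
Tool frame: the origin (TCP) lies at the very end of the fingers, on their centre line; the grasp point (between the pads) lies bot.pinch_z behind it (bot.pinch_z is the distance from the TCP to the grasp point, in m); z points along the fingers, y is the line along which they close (so a half turn about z gives the same grasp; the last joint's range is limited). The gripper opens to 85 mm and grips with 20 to 120 N. Pads are 22 mm wide; open, the fingers measure 114 mm over their backs; the gripper's body (76 mm by 85 mm) begins 54 mm behind the grasp point. The pads swing forward as they close: fully open they stand 13 mm farther back than shut.
Start: joints at [1.201, 0.521, -0.036, 1.599, 0.021, 1.021, -0.113], TCP at [0.185, -0.597, 0.231] pointing down, gripper open.
Joint ranges: [-2.91, 2.91], [-0.3, 2.13], [-1.5, 1.42], [0.17, 2.43], [-1.26, 4.41], [0.16, 1.93], [-2.52, 2.52]. Speed limits (rad/s): [1.89, 1.89, 2.39, 2.39, 3.01, 3.01, 3.01].

INTERFACE

Orientations are given as [roll, pitch, yaw] about the fixed x, y, z axes, in that order (R = Rz(yaw) Ry(pitch) Rx(roll)).
In Python, from workcell import bot, grab_frame, ticket gives the robot as it stands.
- The arm moves only by the tool arm_command, never from a script. Its argument "commands" is a list of rows, each a list of 3 entries, a list of its own where there are three numbers: the shift along the world's x, y, z in mm, then the turn about the world's z in rad, then the gripper command: -1 is fully open, 1 is shut, values between are in proportion. In form: [[[tx, ty, tz], roll, fingers], ...]. A call has 1 to 20 rows; each row shifts and turns the commanded pose from where the row before left it; what a row does not reach is not made up. A row lasts 1/10 s, in which the tool goes at most 50 mm and 8.59 degrees, less where a joint would pass 70% of its speed; a pose out of reach is approached as far as the arm can. A call with a gripper value outside its range is refused whole. The fingers move at their own pace and stop on an object; "newtons" is the grip in N (left out, the last holds). Time passes only in rows, so rows that do not move let the fingers close. It gives the time, the measured TCP pose, the force, the opening and the grip force at its end, in the units of the state.
- bot.observe(): the state, without advancing time (a new reading comes with each control period).
- grab_frame(name): name is "scene" or "top"; returns a dict with "image" (480x640x3 uint8, red, green, blue), "vertical_fov" (degrees; the focal length in pixels is half the picture's height over the tangent of half this angle, whatever the lens; pixels are square), "cx", "cy" (the principal point, pixels), "k1" (the pictures are not rectified: a ray, as slopes to the right and down, at radius r is drawn at 1 + k1 r^2 times it, then the intrinsics apply), "R" (3x3) and "t" (3): a world point X has camera coordinates R X + t. Camera axes: x right, y down, z forward; pixel columns grow to the right and rows downward; lengths in m; the calibration is good to about 2 mm. A picture is of the moment at which its call begins. There is no depth.
- ticket.job_done(): hands the job in; it is judged then, once.
The state is a dict: "clock": time; "qpos": joint angles; "qd": joint speeds; "joint_efforts": joint torques, N m; "position": TCP position; "tool_rot": TCP orientation; "force": force on the tool from outside, world axes, zero at the start; "moment": the same for the moment, N m; "grip_width": finger opening in m; "finger_force": force on a finger pad.
Only numpy, scipy, OpenCV 4.12 (cv2) and the standard library are available. Lean on these libraries where they do the work, as an engineer would, in place of code of your own. Each camera call takes 0.05 s, during which the arm holds its last target. There are 200 camera calls.

TASK

The shaft standing alone in the blue stand is of unknown thickness: gauge it in the aluminium hole plate, trying the widest hole first, then the middle one, and the narrowest if need be. Leave it upright and fully home, flange down on the plate, in the narrowest hole that it passes through. Feel your way in gently and never force it; leave the two shafts in the grey rack and the vial as they are.

Things in the scene. Friction and masses are not known exactly. Their poses are not given: they have to be found in the camera images.
- gauge: Hole gauge: aluminium plate 64 x 180 x 10 mm (top face 65 mm above the worktop) lying in a fixed frame of two grey legs at its ends; free beneath. Three sharp-edged round through holes in a row along y. The plate has end play: it sits stiffly (40 N do not shift it) up to 4 mm off centre along the frame's y, either way. Only the frame is measured: origin on the worktop at its centre, z up.
- hole_wide (a point): Nominal centre (plate centred in its frame) of the widest hole (23.2 mm) at the plate's top face; 55 mm along +y from the middle hole; one red dot beside it on the -x side. The real holes all lie off their nominal points by the plate's one unknown shift (up to 4 mm along y).
- hole_middle (a point): Nominal centre (plate centred in its frame) of the middle hole (18.2 mm) at the plate's top face; two red dots. Steel on metal: touch the plate at about 20 mm/s or slower and press with a few N; over 40 N is forcing.
- hole_narrow (a point): Nominal centre (plate centred in its frame) of the narrowest hole (13.2 mm) at the plate's top face; 50 mm along -y from the middle hole; three red dots.
- stand: Blue stand fixed to the worktop, block 70 x 70 x 60 mm on a 90 mm foot plate, with one socket. Origin at the centre of its underside.
- stand_socket (a point): Centre of the blue stand's socket (26 mm wide, 56 mm deep) at its top face, 60 mm above the worktop. The shaft to gauge is the one that stands here.
- rack: Grey rack fixed to the worktop, block 60 x 140 x 60 mm on a 76 x 156 mm foot plate, with two sockets 72 mm apart that hold the two other shafts. Origin at the centre of its underside.
- rack_socket_1 (a point): Centre of one socket of the grey rack (26 mm wide) at its top face.
- rack_socket_2 (a point): Centre of the other socket of the grey rack at its top face.
- vial: Loose white-capped vial, 27 mm across, 56 mm tall, standing on the worktop: a bystander. Origin at the centre of its underside.
- shaft_1: One of three loose shafts (which stands where is drawn anew; about 0.08 to 0.17 kg): black round head with yellow band, 26 mm across and 46 mm tall over all, with a flange 35 mm across in its lowest 6 mm; steel shank 50 mm long below the flange, foot edge chamfered 1 mm. Shank thickness unknown: 12, 17 or 22 mm, no two alike; the shank passes a hole that is 1.2 mm wider. Origin at the centre of the flange's underside; z up along the head.
- shaft_1_tip (a point): Centre of the foot of that shaft, 50 mm below its origin.
- shaft_2: One of three loose shafts (which stands where is drawn anew; about 0.08 to 0.17 kg): black round head with yellow band, 26 mm across and 46 mm tall over all, with a flange 35 mm across in its lowest 6 mm; steel shank 50 mm long below the flange, foot edge chamfered 1 mm. Shank thickness unknown: 12, 17 or 22 mm, no two alike; the shank passes a hole that is 1.2 mm wider. Origin at the centre of the flange's underside; z up along the head.
- shaft_2_tip (a point): Centre of the foot of that shaft, 50 mm below its origin.
- shaft_3: One of three loose shafts (which stands where is drawn anew; about 0.08 to 0.17 kg): black round head with yellow band, 26 mm across and 46 mm tall over all, with a flange 35 mm across in its lowest 6 mm; steel shank 50 mm long below the flange, foot edge chamfered 1 mm. Shank thickness unknown: 12, 17 or 22 mm, no two alike; the shank passes a hole that is 1.2 mm wider. Origin at the centre of the flange's underside; z up along the head.
- shaft_3_tip (a point): Centre of the foot of that shaft, 50 mm below its origin.
Not all that is in view belongs to the job. What is shaped like the shaft_2 but turquoise is not meant.

How it is judged:
By the outcome, as a careful person would: the job done as asked, in the order asked, and still so for the second after the job is handed in, with the robot touching nothing.
It also fails if it takes over 72 s, if anything falls off the work surface, if the arm or the gripper's body presses on something with over 40 N, if the wrist force passes 120 N, or if a joint passes its speed limit or range.

## Working session

There is one attempt and no reset: what is moved stays moved. The work goes in short steps, Python scripts to look and compute and a tool call to move; the robot and the scene stay as the last step left them, time stands still between calls to the robot, and variables do not carry over. Pictures are saved under pics/ and viewed, at most 10 in all, crops included, and the job is handed in when it is done.

Besides the shell and the picture viewer there is one more tool, called after "Request:" as name([rows], argument=value, ...), one row to a line, values as JSON. arm_command: Moves the arm, as the interface text tells. Its arguments: {"type":"object","properties":{"commands":{"type":"array"},"newtons":{"type":"number"}},"required":["commands"]}

```bash
mkdir -p pics
cat > h.py <<'E'
import numpy as np,cv2
from workcell import bot,grab_frame,ticket
def K(f):
    F=240/np.tan(np.radians(f["vertical_fov"])/2)
    return F
def ray(f,u,v):
    F=K(f);d=np.array([(u-f["cx"])/F,(v-f["cy"])/F]);s=d.copy()
    for _ in range(30): s=d/(1+f["k1"]*(s@s))
    R=np.array(f["R"]);return -R.T@np.array(f["t"]),R.T@np.array([s[0],s[1],1])
def onz(f,u,v,z):
    c,d=ray(f,u,v);return c+d*(z-c[2])/d[2]
def proj(f,X):
    p=np.array(f["R"])@np.array(X)+np.array(f["t"]);s=p[:2]/p[2];s=s*(1+f["k1"]*(s@s));return s*K(f)+[f["cx"],f["cy"]]
E
python3 - <<'E'
from h import *
import pickle
fs={}
for n in("scene","top"):
    f=grab_frame(n);fs[n]=f;cv2.imwrite(f"pics/{n}0.png",np.array(f["image"])[:,:,::-1]);c=-np.array(f["R"]).T@f["t"];print(n,c,f["k1"],K(f),f["cx"],f["cy"])
pickle.dump(fs,open("fs0.pkl","wb"))
print(bot.pinch_z,bot.observe())
E
```

```text
scene [-0.00380949  0.62466009  0.83024479] -0.07370960292863275 582.6763062517937 317.5323705041149 242.04336450206128
top [ 0.38295358 -0.0407247   1.3170591 ] -0.025138291795166412 620.9676133533617 319.44852182168415 241.20407271997158
0.0187 {'clock': 0.1, 'qpos': array([ 1.20080026,  0.521942  , -0.03635286,  1.59993518,  0.02120047,
        1.02111307, -0.11276344]), 'qd': array([-2.13171742e-04, -2.90730517e-03,  8.69131579e-05, -2.20062706e-03,
       -3.63539389e-04,  1.34199409e-03, -7.15079361e-04]), 'joint_efforts': array([ 4.55533736e-03, -9.28491497e+01,  1.98495492e+00, -3.70531905e+01,
        1.82707433e-02,  5.40423556e-03,  5.14092312e-05]), 'position': array([ 0.18447174, -0.59684256,  0.2307964 ]), 'tool_rot': array([-3.14058167e+00,  5.87342620e-05,  2.99843691e-01]), 'force': array([ 0.51283071, -0.06644686, -0.89734231]), 'moment': array([ 0.04878438,  0.01381998, -0.00038723]), 'finger_force': 0.0, 'grip_width': 0.08519846706711777}
```

View pics/scene0.png

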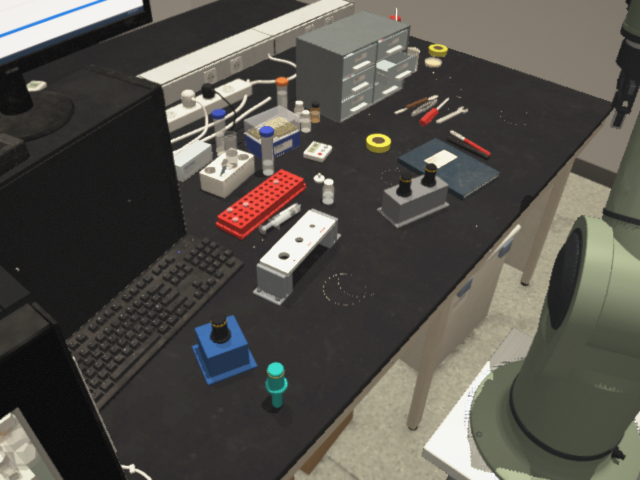

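View pics/top0.png

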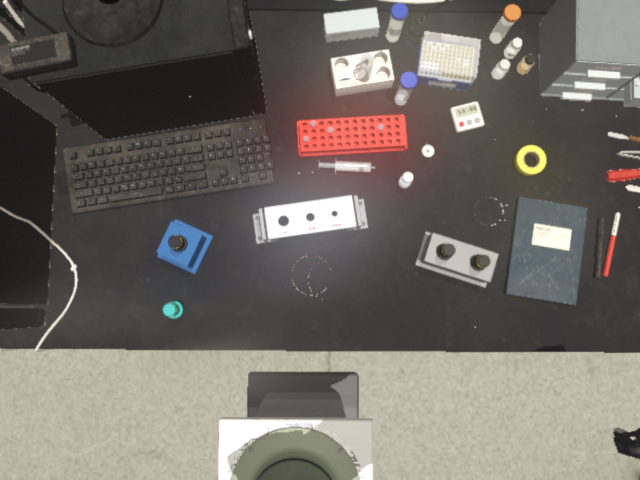

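The scene view shows the blue stand with its shaft at about (221,330) and a turquoise look-alike at (276,385). The gauge holes are at (284,256), (299,240) and (315,227), and the rack is at (415,200).

In the top view, the things that could be taken for the target are:
- the black head in the blue stand at (178,243), which is my choice
- the rack heads at (446,251) and (481,263)
- the turquoise piece at (173,310)

The top view also puts the holes at (284,221), (310,217) and (334,213).

Run:
```python
from h import *
import pickle
fs=pickle.load(open("fs0.pkl","rb"))
# holes: dark blobs within plate
seeds={"top":[(284,221),(310,217),(334,213)],"scene":[(284,256),(299,240),(315,227)]}
for n,ss in seeds.items():
    f=fs[n];im=np.array(f["image"]);g=cv2.cvtColor(im,cv2.COLOR_RGB2GRAY);S=8
    for (u,v) in ss:
        r=11;c=cv2.resize(g[v-r:v+r+1,u-r:u+r+1],None,fx=S,fy=S,interpolation=cv2.INTER_CUBIC)
        m=(c<120).astype(np.uint8);k,l,st,ce=cv2.connectedComponentsWithStats(m)
        j=min([i for i in range(1,k) if st[i,4]>300],key=lambda i:np.hypot(*(ce[i]-c.shape[0]/2)))
        p=(ce[j]+.5)/S-.5+[u-r,v-r];X=onz(f,*p,.065)
        F=K(f);print(n,p.round(2),st[j].tolist(),X.round(4))
# blue stand
for n in fs:
    f=fs[n];im=np.array(f["image"]);h=cv2.cvtColor(im,cv2.COLOR_RGB2HSV)
    m=cv2.inRange(h,(100,120,50),(125,255,255));k,l,st,ce=cv2.connectedComponentsWithStats(m)
    for j in np.argsort(-st[1:,4])[:2]+1: print(n,"blue",st[j],ce[j])
c=np.hstack([cv2.resize(np.array(fs["top"]["image"])[210:285,145:220],(400,400),interpolation=cv2.INTER_CUBIC),cv2.resize(np.array(fs["scene"]["image"])[305:390,185:270],(400,400),interpolation=cv2.INTER_CUBIC)])
d=np.hstack([cv2.resize(np.array(fs["top"]["image"])[190:250,248:373],(400,192),interpolation=cv2.INTER_CUBIC),cv2.resize(np.array(fs["scene"]["image"])[205:305,245:345],(400,192),interpolation=cv2.INTER_CUBIC)])
cv2.imwrite("pics/c1.png",np.vstack([c,d])[:,:,::-1])
```

```text
top [283.08 220.38] [49, 53, 71, 68, 3775] [0.5583 0.0259 0.065 ]
top [309.88 216.51] [67, 66, 49, 44, 1742] [ 0.5666 -0.0285  0.065 ]
top [334.09 213.16] [78, 80, 30, 27, 631] [ 0.5739 -0.0778  0.065 ]
scene [283.66 256.41] [50, 77, 76, 38, 2172] [0.5554 0.0286 0.065 ]
scene [298.86 240.27] [68, 85, 46, 19, 765] [ 0.5638 -0.0256  0.065 ]
scene [324.83 236.54] [147, 141, 37, 43, 938] [ 0.5317 -0.0677  0.065 ]
scene blue [ 192  315   65   70 2521] [222.31336771 352.97778659]
scene blue [  0   0 105  37 281] [49.48398577 18.04982206]
top blue [ 157  219   56   55 1621] [184.66995682 246.12769895]
top blue [392   4  15  14 163] [398.98159509  10.28220859]
```

View pics/c1.png

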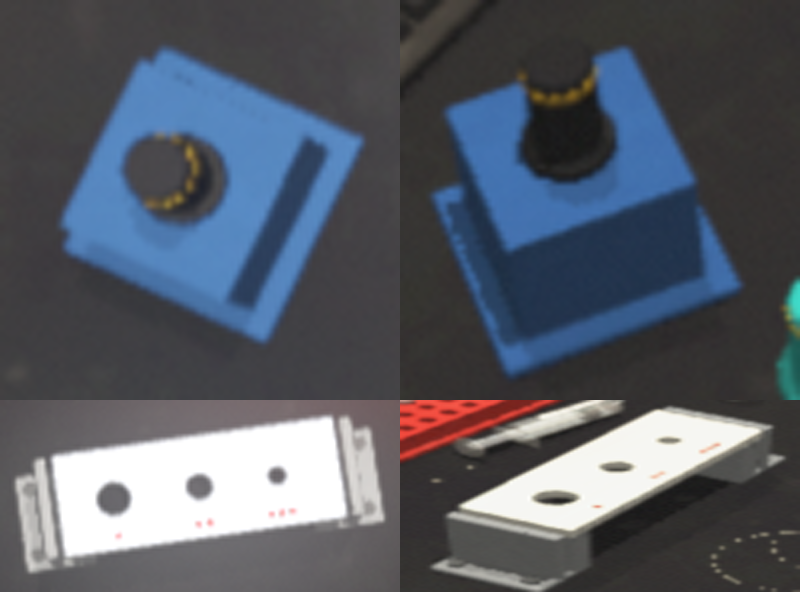

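The crop confirms the choice: a black head with a yellow band, flange down on the blue stand. In the top view the head top is at about (175,241.5) and the flange at (180,244). The hole rims are clear, with red dots on the -x side. Next I compute both from the two views.

Run:
```python
from h import *
import pickle
fs=pickle.load(open("fs0.pkl","rb"))
for n,b in {"top":(255,195,370,245),"scene":(255,205,342,290)}.items():
    f=fs[n];im=np.array(f["image"]).astype(int)[b[1]:b[3],b[0]:b[2]]
    w=np.clip(im[:,:,0]-im[:,:,1]-25,0,None).astype(np.float32)
    if n=="scene": pass
    k,l,st,ce=cv2.connectedComponentsWithStats((cv2.dilate((w>0).astype(np.uint8),np.ones((3,5)))))
    for j in range(1,k):
        ys,xs=np.where((l==j)&(w>0));ww=w[ys,xs];p=np.array([(xs*ww).sum(),(ys*ww).sum()])/ww.sum()+b[:2]
        print(n,"dots",p.round(2),len(xs),onz(f,*p,.065).round(4))
for n,p,z in [("top",(174.6,241.5),.106),("top",(180.3,244),.066),("scene",(219,318.6),.106),("scene",(220.2,334.5),.066)]: print(n,z,onz(fs[n],*p,z).round(4))
# dark head in stand: mask
for n,b in {"top":(160,222,200,262),"scene":(205,308,240,348)}.items():
    f=fs[n];im=np.array(f["image"])[b[1]:b[3],b[0]:b[2]];h=cv2.cvtColor(im,cv2.COLOR_RGB2HSV)
    y=cv2.inRange(h,(15,90,60),(35,255,255));q=np.argwhere(y)[:,::-1]+b[:2]
    print(n,"yellow",len(q),q.min(0),q.max(0),q.mean(0),[onz(f,*q.mean(0),z).round(4) for z in(.09,.1)])
```

```text
top dots [335.65 224.65] 10 [ 0.5503 -0.0811  0.065 ]
top dots [311.77 228.01] 8 [ 0.543  -0.0325  0.065 ]
top dots [284.56 232.  ] 2 [0.5345 0.0226 0.065 ]
scene dots [264.23 212.31] 402 [ 0.6764 -0.0452  0.065 ]
scene dots [322.04 229.53] 10 [ 0.5496 -0.0808  0.065 ]
scene dots [308.92 243.79] 6 [ 0.5419 -0.0306  0.065 ]
scene dots [293.84 260.  ] 2 [0.534  0.0235 0.065 ]
top 0.106 [0.5092 0.2359 0.106 ]
top 0.066 [0.5084 0.2334 0.066 ]
scene 0.106 [0.5065 0.239  0.106 ]
scene 0.066 [0.5077 0.2405 0.066 ]
top yellow 22 [173 236] [181 248] [178.45454545 243.45454545] [array([0.5071, 0.2318, 0.09  ]), array([0.506 , 0.2296, 0.1   ])]
scene yellow 39 [210 320] [225 327] [218.46153846 324.25641026] [array([0.5096, 0.2395, 0.09  ]), array([0.5026, 0.2447, 0.1   ])]
```

Request:
arm_command([
  [[40,25,0],0.12,-1],
  [[40,25,0],0.12,-1],
  [[40,25,0],0.12,-1],
  [[40,30,0],0.12,-1],
  [[40,30,0],0.12,-1],
  [[35,35,0],0.12,-1],
  [[30,40,0],0.12,-1],
  [[25,40,0],0.12,-1],
  [[20,45,0],0.12,-1],
  [[10,45,0],0.12,-1],
  [[0,45,0],0.12,-1],
  [[0,45,0],0.08,-1],
  [[0,45,0],0,-1],
  [[0,45,0],0,-1],
  [[0,45,0],0,-1],
  [[0,45,0],0,-1],
  [[0,45,0],0,-1],
], newtons=50)

```text
clock: 1.8
position: [0.5041, 0.0595, 0.2312]
tool_rot: [-3.141, 0.0, 1.7]
force: [1.4, -0.2, -0.4]
grip_width: 0.0858
finger_force: 0.0
```

The dots agree between the views to about 1 mm, and the hole spacings come out at 55.0 and 49.9 mm as specified. Shaft axis is at about (0.508, 0.237). I'll grip it lightly at two crossed yaws to centre it, so the first approach is at yaw about 0.13.

Request:
arm_command([
  [[1,40,0],-0.14,-1],
  [[1,40,0],-0.14,-1],
  [[1,40,0],-0.14,-1],
  [[1,37,0],-0.14,-1],
  [[0,20,0],-0.14,-1],
  [[0,0,-20],-0.14,-1],
  [[0,0,-20],-0.14,-1],
  [[0,0,-25],-0.14,-1],
  [[0,0,-25],-0.14,-1],
  [[0,0,-25],-0.14,-1],
  [[0,0,-20],-0.14,-1],
  [[0,0,-15],-0.03,-1],
  [[0,0,-8],0,-1],
  [[0,0,0],0,-1],
], newtons=20)

```text
clock: 3.2
position: [0.508, 0.2347, 0.0724]
tool_rot: [3.141, 0.002, 0.131]
force: [-0.1, 0.4, 0.4]
grip_width: 0.0852
finger_force: 0.0
```

Run:
```python
from h import *
o=bot.observe();print(o["position"],o["force"])
a=[cv2.resize(np.array(grab_frame(n)["image"])[b[1]:b[1]+100,b[0]:b[0]+100],(400,400),interpolation=cv2.INTER_CUBIC) for n,b in {"top":(130,195),"scene":(170,280)}.items()]
cv2.imwrite("pics/c2.png",np.hstack(a)[:,:,::-1])
```

```text
[0.50799802 0.23471596 0.07242952] [-0.05902389  0.39113385  0.41943184]
```

View pics/c2.png

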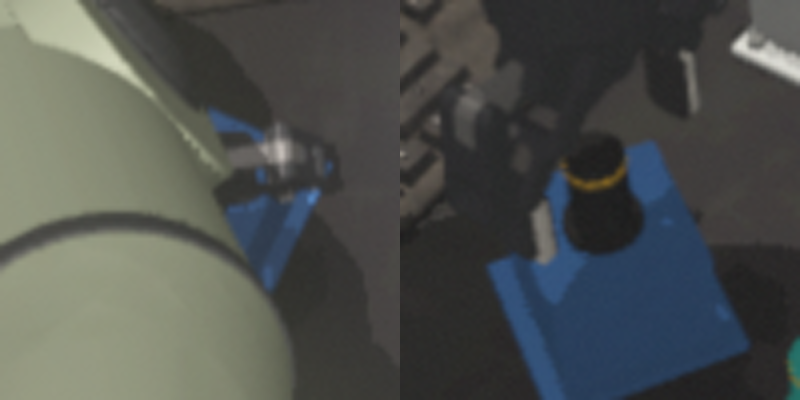

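In the right-hand crop the open fingers straddle the shaft head, which is at about (597,190) in the crop. The arm blocks the view from above. Closing lightly.

Request:
arm_command([
  [[0,0,0],0,1],
  [[0,0,0],0,1],
  [[0,0,0],0,1],
  [[0,0,0],0,1],
  [[0,0,0],0,1],
  [[0,0,0],0,1],
  [[0,0,0],0,1],
  [[0,0,0],0,1],
], newtons=20)

```text
clock: 4.1
position: [0.5087, 0.235, 0.0736]
tool_rot: [-3.141, -0.0, 0.13]
force: [-1.7, 0.6, 4.8]
grip_width: 0.0256
finger_force: 20.2
```

Request:
arm_command([
  [[0,0,0],0,-1],
  [[0,0,0],0,-1],
  [[0,0,0],0,-1],
  [[0,0,0],0,-1],
  [[0,0,0],0.14,-1],
  [[0,0,0],0.14,-1],
  [[0,0,0],0.14,-1],
  [[0,0,0],0.14,-1],
  [[0,0,0],0.14,-1],
  [[0,0,0],0.14,-1],
  [[0,0,0],0.14,-1],
  [[0,0,0],0.14,-1],
  [[0,0,0],0.14,-1],
  [[0,0,0],0.14,-1],
  [[0,0,0],0.14,-1],
  [[0,0,0],0,-1],
  [[0,0,0],0,-1],
])

```text
clock: 5.8
position: [0.5086, 0.2347, 0.0732]
tool_rot: [-3.141, -0.0, 1.665]
force: [-0.6, 0.4, -0.1]
grip_width: 0.0853
finger_force: 0.0
```

Request:
arm_command([
  [[0,0,0],0,1],
  [[0,0,0],0,1],
  [[0,0,0],0,1],
  [[0,0,0],0,1],
  [[0,0,0],0,1],
  [[0,0,0],0,1],
  [[0,0,0],0,1],
  [[0,0,0],0,1],
  [[0,0,0],0,1],
], newtons=20)

```text
clock: 6.7
position: [0.5085, 0.235, 0.0734]
tool_rot: [3.142, -0.0, 1.67]
force: [-1.8, 0.3, 5.4]
grip_width: 0.0255
finger_force: 20.8
```

Request:
arm_command([
  [[0,0,0],0,1],
  [[0,0,0],0,1],
], newtons=60)

```text
clock: 6.9
position: [0.5086, 0.235, 0.0735]
tool_rot: [3.141, -0.0, 1.67]
force: [-3.2, 0.2, 7.6]
grip_width: 0.024
finger_force: 58.4
```

Both grips are good (head about 26 mm). Tip lies 63.5 mm below the TCP. Lift, then carry to above the wide hole.

Request:
arm_command([
  [[0,0,5],0,1],
  [[0,0,10],0,1],
  [[0,0,15],0,1],
  [[0,0,20],0,1],
  [[0,0,20],0,1],
  [[0,0,15],0,1],
  [[0,0,5],0,1],
  [[5,-25,0],0,1],
  [[10,-35,0],0,1],
  [[10,-40,0],0,1],
  [[10,-40,0],0,1],
  [[10,-35,0],0,1],
  [[5,-25,0],0,1],
  [[0,-9,0],0,1],
  [[0,0,0],0,1],
  [[0,0,0],0,1],
])

```text
clock: 8.5
position: [0.5583, 0.027, 0.1633]
tool_rot: [-3.141, -0.001, 1.671]
force: [1.3, 0.6, -2.0]
grip_width: 0.0247
finger_force: 58.9
```

Run:
```python
from h import *
import pickle
o=bot.observe();print(o["position"],o["force"],o["moment"],o["grip_width"],o["tool_rot"])
fs={n:grab_frame(n) for n in("top","scene")};pickle.dump(fs,open("fs1.pkl","wb"))
p=o["position"].copy();p[2]-=.0635
for n in fs: print(n,proj(fs[n],p))
a=[cv2.resize(np.array(fs[n]["image"])[b[1]:b[1]+100,b[0]:b[0]+100],(400,400),interpolation=cv2.INTER_CUBIC) for n,b in {"top":(250,165),"scene":(240,190)}.items()]
cv2.imwrite("pics/c3.png",np.hstack(a)[:,:,::-1])
```

```text
[0.55828166 0.02704592 0.16327678] [ 1.31183107  0.56455356 -1.9829613 ] [0.06443283 0.06105603 0.00364412] 0.02466393771674665 [-3.14145036e+00 -6.29780035e-04  1.67072110e+00]
top [281.61399624 217.91950696]
scene [282.66937935 241.81462076]
```

View pics/c3.png

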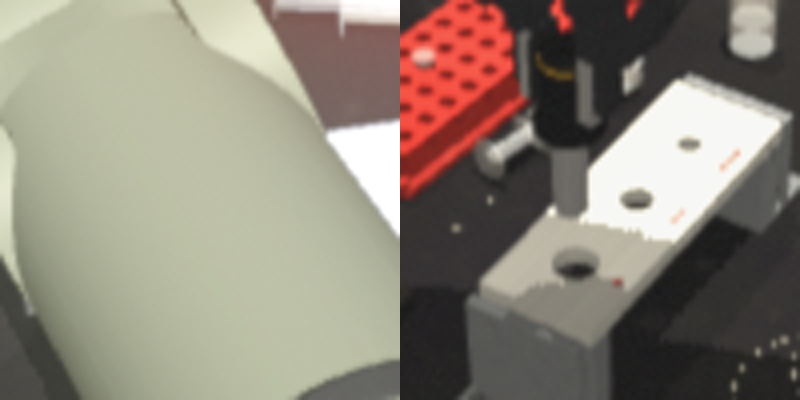

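The right-hand crop shows the shaft hanging plumb with its tip at about scene pixel (282,242), close to the predicted (282.7,241.8). The wide hole is ahead of it at about (284,255.5), and the shank looks thinner than the hole. I'll measure rim centre and tip in this view.

Run:
```python
from h import *
import pickle
f=pickle.load(open("fs1.pkl","rb"))["scene"]
g=cv2.cvtColor(np.array(f["image"]),cv2.COLOR_RGB2GRAY)
S=8
for (u,v,rx,ry) in [(284,256,10,8),(299,240,8,6)]:
    c=cv2.resize(g[v-ry:v+ry+1,u-rx:u+rx+1],None,fx=S,fy=S,interpolation=cv2.INTER_CUBIC)
    print(g[v-ry:v+ry+1,u])
    for th in (90,105,120,135,150):
        k,l,st,ce=cv2.connectedComponentsWithStats((c<th).astype(np.uint8))
        j=l[c.shape[0]//2,c.shape[1]//2]
        if j==0: continue
        ct=max(cv2.findContours((l==j).astype(np.uint8),0,1)[0],key=len);e=cv2.fitEllipse(cv2.convexHull(ct))
        p=(np.array(e[0])+.5)/S-.5+[u-rx,v-ry];print(th,p.round(2),np.round(np.array(e[1])/S,2),round(e[2]),onz(f,*p,.065).round(4))
for y in (0.022,.027,.032):print(proj(f,(.558,y,.065)))
v=np.array([.558,.0265,.065])
a=[proj(f,v+.0116*np.array([np.cos(t),np.sin(t),0])) for t in np.arange(0,6.28,.2)]
print(cv2.fitEllipse(np.float32(a)))
print("shank row",g[236,270:296])
```

```text
[184 183 182 168 146 138 132 107  52  36  42  69 111 131 133 133 131]
90 [283.63 257.33] [4.08 8.9 ] 88 [0.5537 0.0306 0.065 ]
105 [283.62 257.31] [4.84 9.46] 88 [0.5538 0.0306 0.065 ]
120 [283.55 257.27] [ 5.71 10.44] 89 [0.554  0.0306 0.065 ]
135 [281.57 259.54] [12.66 17.88] 69 [0.5526 0.0377 0.065 ]
150 [284.06 262.4 ] [20.54 21.65] 119 [0.5437 0.0405 0.065 ]
[247 247 241 181 140 133 106  83 189 244 247 247 243]
105 [298.87 240.65] [1.31 4.69] 89 [ 0.563  -0.0248  0.065 ]
120 [298.9  240.33] [2.3  5.65] 88 [ 0.5636 -0.0255  0.065 ]
135 [298.88 239.87] [3.7  6.29] 88 [ 0.5645 -0.0266  0.065 ]
150 [298.76 239.69] [4.24 6.99] 90 [ 0.5651 -0.0268  0.065 ]
[284.9631223  254.02553415]
[283.22563913 255.37300347]
[281.47927779 256.72738624]
((283.3978576660156, 255.2696075439453), (8.231895446777344, 12.082965850830078), 88.09969329833984)
shank row [ 53  53  51  52  52  51  53  58  94 103 105 108 106 106 104 102 130 235
 246 247 247 247 247 247 247 247]
```

Rim centre comes to (0.558, 0.0265), and the shaft axis is within about 1 mm of it. Descend to just above, then feel.

Request:
arm_command([
  [[0,-0.5,-8],0,1],
  [[0,0,-10],0,1],
  [[0,0,-8],0,1],
  [[0,0,-4],0,1],
  [[0,0,-1],0,1],
  [[0,0,-1],0,1],
  [[0,0,-1],0,1],
  [[0,0,-1],0,1],
])

```text
clock: 9.4
position: [0.5587, 0.0253, 0.1294]
tool_rot: [3.141, 0.0, 1.67]
force: [0.7, 0.0, -1.0]
grip_width: 0.0244
finger_force: 58.9
```

Request:
arm_command([
  [[0,0,-1],0,1],
  [[0,0,-1],0,1],
  [[0,0,-0.5],0,1],
])

```text
clock: 9.7
position: [0.5585, 0.0254, 0.1267]
tool_rot: [-3.142, -0.0, 1.67]
force: [-0.2, -0.6, -1.2]
grip_width: 0.0243
finger_force: 58.9
```

Tip is now about 2 mm below the plate's face with no contact, so it has entered. Continue gently.

Request:
arm_command([
  [[0,0,-1],0,1],
  [[0,0,-1],0,1],
  [[0,0,-1],0,1],
  [[0,0,-1],0,1],
])

```text
clock: 10.1
position: [0.5586, 0.0254, 0.1227]
tool_rot: [3.142, -0.0, 1.67]
force: [0.2, -1.1, -1.1]
grip_width: 0.024
finger_force: 58.9
```

Request:
arm_command([
  [[0,0,-1.5],0,1],
  [[0,0,-1.5],0,1],
  [[0,0,-1.5],0,1],
  [[0,0,-1.5],0,1],
  [[0,0,-1.5],0,1],
  [[0,0,-1.5],0,1],
])

```text
clock: 10.7
position: [0.5585, 0.0254, 0.1137]
tool_rot: [-3.142, -0.0, 1.67]
force: [1.0, -0.6, -1.2]
grip_width: 0.0246
finger_force: 58.9
```

Request:
arm_command([
  [[0,0,-1.5],0,1],
  [[0,0,-1.5],0,1],
  [[0,0,-1.5],0,1],
  [[0,0,-1.5],0,1],
  [[0,0,-1.5],0,1],
  [[0,0,-1.5],0,1],
  [[0,0,0],0,1],
])

```text
clock: 11.4
position: [0.5585, 0.0254, 0.1046]
tool_rot: [-3.141, -0.0, 1.67]
force: [0.4, -1.0, -1.4]
grip_width: 0.0244
finger_force: 58.9
```

Passed the wide hole freely, with the tip 24 mm below the face. Withdraw and move over the middle hole (0.5663, -0.028).

Request:
arm_command([
  [[0,0,6],0,1],
  [[0,0,10],0,1],
  [[0,0,10],0,1],
  [[0,0,10],0,1],
  [[0,0,6],0,1],
  [[2,-13,0],0,1],
  [[2,-15,0],0,1],
  [[2,-15,0],0,1],
  [[1.8,-10.3,0],0,1],
  [[0,0,0],0,1],
  [[0,0,0],0,1],
])

```text
clock: 12.5
position: [0.5663, -0.0279, 0.1466]
tool_rot: [-3.141, -0.0, 1.669]
force: [-0.4, 0.7, -1.6]
grip_width: 0.0244
finger_force: 58.9
```

Run:
```python
from h import *
import pickle
o=bot.observe();print(o["position"],o["force"])
f=grab_frame("scene");pickle.dump(f,open("fs2.pkl","wb"))
p=o["position"].copy();p[2]-=.0635;print("tip px",proj(f,p))
for n,q in [("w",(.558,.0265,.065)),("m",(.5663,-.0279,.065))]:
    q=np.array(q);r=.0116 if n=="w" else .0091
    e=cv2.fitEllipse(np.float32([proj(f,q+r*np.array([np.cos(t),np.sin(t),0])) for t in np.arange(0,6.28,.2)]));print(n,e)
g=cv2.cvtColor(np.array(f["image"]),cv2.COLOR_RGB2GRAY)
print(g[232:248,298],g[232:248,300]);print(g[238,288:312]);print(g[240,288:312])
print(g[247:263,283]);print(g[256,274:294])
cv2.imwrite("pics/c4.png",cv2.resize(np.array(f["image"])[200:270,255:335],(800,600)[:2],interpolation=cv2.INTER_CUBIC)[:,:,::-1])
```

```text
[ 0.56625993 -0.02790583  0.14660073] [-0.43791694  0.71829824 -1.56349788]
tip px [298.61883594 232.23489927]
w ((283.3978576660156, 255.2696075439453), (8.231895446777344, 12.082965850830078), 88.09969329833984)
m ((298.651123046875, 239.15878295898438), (6.075201988220215, 9.180909156799316), 89.59223175048828)
[108 111 139 170 170 151 137 134 106  59  84 120 134 136 135 135] [107 110 138 168 167 146 136 134 109  65  87 120 134 135 134 134]
[181 182 182 183 183 182 172 149 137 137 137 137 136 137 144 168 181 182
 183 182 181 181 183 182]
[182 182 183 183 184 183 167 134 116 111 106 107 109 111 127 137 175 181
 180 180 181 182 182 183]
[145 140 135 137 142 144 139 135 107  53  37  45  94 152 182 185]
[183 185 184 179 132 111 102  79  63  53  53  60  64  88 111 140 178 181
 165 162]
```

View pics/c4.png

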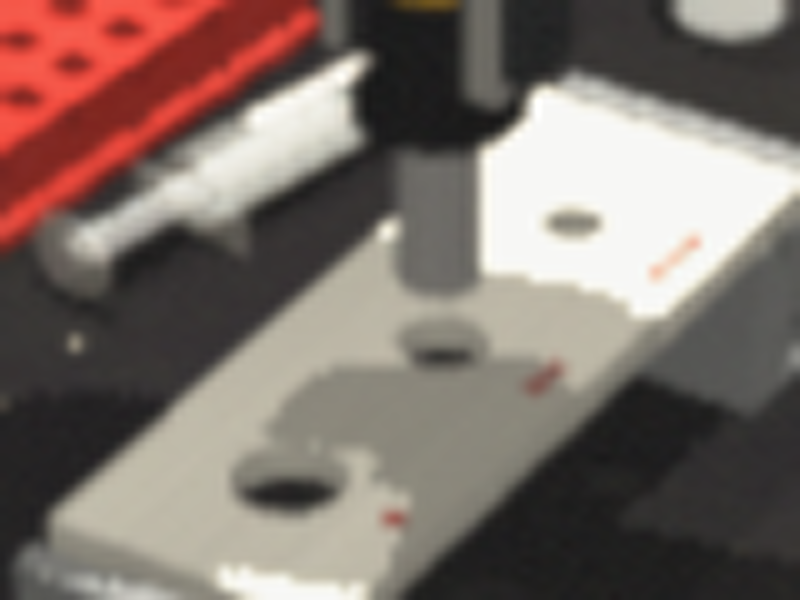

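The crop shows the wide hole at about scene pixel (284,256), the middle hole just below and in front of the tip at about (299,239.5), and the shank about 8.5 px wide. That suggests 17 mm, still to be felt. Descend with a small correction towards the camera.

Request:
arm_command([
  [[-0.5,0.2,-5],0,1],
  [[0,0,-5],0,1],
  [[0,0,-3],0,1],
  [[0,0,-1],0,1],
  [[0,0,-1],0,1],
  [[0,0,-1],0,1],
])

```text
clock: 13.15
position: [0.5659, -0.0277, 0.1308]
tool_rot: [3.142, 0.0, 1.67]
force: [0.5, -0.5, -1.2]
grip_width: 0.0241
finger_force: 58.9
```

Request:
arm_command([
  [[0,0,-0.5],0,1],
  [[0,0,-0.5],0,1],
])

```text
clock: 13.35
position: [0.5659, -0.0277, 0.1299]
tool_rot: [3.141, 0.0, 1.67]
force: [-0.1, 0.5, -0.8]
grip_width: 0.0249
finger_force: 58.9
```

Request:
arm_command([
  [[0,0,-0.5],0,1],
  [[0,0,-0.5],0,1],
])

```text
clock: 13.55
position: [0.5659, -0.0277, 0.1288]
tool_rot: [3.142, 0.0, 1.67]
force: [0.4, 0.2, -1.0]
grip_width: 0.0244
finger_force: 58.9
```

Request:
arm_command([
  [[0,0,-0.5],0,1],
  [[0,0,-0.5],0,1],
])

```text
clock: 13.75
position: [0.5658, -0.0277, 0.1278]
tool_rot: [-3.142, -0.0, 1.67]
force: [-0.2, -0.5, -0.9]
grip_width: 0.0244
finger_force: 58.9
```

Request:
arm_command([
  [[0,0,-0.5],0,1],
])

```text
clock: 13.85
position: [0.5659, -0.0277, 0.1272]
tool_rot: [-3.142, 0.0, 1.67]
force: [0.5, -0.2, -0.6]
grip_width: 0.0248
finger_force: 58.9
```

Request:
arm_command([
  [[0,0,-0.5],0,1],
])

```text
clock: 13.95
position: [0.5658, -0.0277, 0.1267]
tool_rot: [-3.142, -0.0, 1.67]
force: [-0.4, 0.1, -2.2]
grip_width: 0.0243
finger_force: 58.9
```

Request:
arm_command([
  [[0,0,-0.5],0,1],
  [[0,0,-0.5],0,1],
])

```text
clock: 14.15
position: [0.5659, -0.0277, 0.1258]
tool_rot: [3.142, -0.0, 1.67]
force: [-0.7, 0.0, -0.9]
grip_width: 0.0248
finger_force: 58.9
```

Request:
arm_command([
  [[0,0,-0.7],0,1],
  [[0,0,-0.7],0,1],
])

```text
clock: 14.35
position: [0.5659, -0.0277, 0.1243]
tool_rot: [3.142, 0.0, 1.67]
force: [-0.0, 0.3, -1.5]
grip_width: 0.0248
finger_force: 58.9
```

Request:
arm_command([
  [[0,0,-1],0,1],
  [[0,0,-1],0,1],
])

```text
clock: 14.55
position: [0.5658, -0.0277, 0.1223]
tool_rot: [-3.142, -0.0, 1.67]
force: [-0.2, 0.7, -0.8]
grip_width: 0.024
finger_force: 58.9
```

It is in, 6 mm deep with no force. Continue through the plate.

Request:
arm_command([
  [[0,0,-1],0,1],
  [[0,0,-1],0,1],
  [[0,0,-1],0,1],
  [[0,0,-1],0,1],
])

```text
clock: 14.95
position: [0.5659, -0.0277, 0.1183]
tool_rot: [-3.142, -0.0, 1.67]
force: [-0.6, 0.2, -1.4]
grip_width: 0.0241
finger_force: 58.9
```

Request:
arm_command([
  [[0,0,-1.2],0,1],
  [[0,0,-1.2],0,1],
  [[0,0,-1.2],0,1],
  [[0,0,-1.2],0,1],
  [[0,0,-1.2],0,1],
  [[0,0,-1.2],0,1],
])

```text
clock: 15.55
position: [0.5659, -0.0277, 0.1111]
tool_rot: [-3.142, -0.0, 1.67]
force: [0.2, 0.7, -0.4]
grip_width: 0.0243
finger_force: 58.9
```

Request:
arm_command([
  [[0,0,-1.5],0,1],
  [[0,0,-1.5],0,1],
  [[0,0,-1.5],0,1],
  [[0,0,-1.5],0,1],
  [[0,0,0],0,1],
])

```text
clock: 16.05
position: [0.5658, -0.0277, 0.105]
tool_rot: [-3.141, -0.0, 1.67]
force: [-0.4, 0.0, -1.3]
grip_width: 0.0244
finger_force: 58.9
```

Passed the middle hole freely as well. The narrow one must now be tried gently; expected contact is at TCP z of about 0.1285.

Request:
arm_command([
  [[0,0,6],0,1],
  [[0,0,10],0,1],
  [[0,0,10],0,1],
  [[0,0,6],0,1],
  [[0,0,3],0,1],
  [[1.8,-12,0],0,1],
  [[2,-13,0],0,1],
  [[2,-13,0],0,1],
  [[1.6,-11.3,0],0,1],
  [[0,0,-3],0,1],
  [[0,0,-3],0,1],
  [[0,0,-1],0,1],
  [[0,0,-1],0,1],
])

```text
clock: 17.35
position: [0.5732, -0.0764, 0.132]
tool_rot: [-3.141, -0.0, 1.671]
force: [-0.4, 0.7, -0.8]
grip_width: 0.0244
finger_force: 58.9
```

Request:
arm_command([
  [[0,0,-0.7],0,1],
  [[0,0,-0.7],0,1],
])

```text
clock: 17.55
position: [0.5733, -0.0767, 0.1308]
tool_rot: [3.142, -0.0, 1.67]
force: [0.5, -1.1, -1.5]
grip_width: 0.0245
finger_force: 58.9
```

Request:
arm_command([
  [[0,0,-0.5],0,1],
])

```text
clock: 17.65
position: [0.5733, -0.0769, 0.1303]
tool_rot: [3.142, 0.0, 1.67]
force: [-0.1, 0.1, -1.3]
grip_width: 0.0241
finger_force: 58.9
```

Request:
arm_command([
  [[0,0,-0.5],0,1],
  [[0,0,-0.5],0,1],
])

```text
clock: 17.85
position: [0.5733, -0.077, 0.1293]
tool_rot: [3.142, -0.0, 1.67]
force: [-0.5, 0.0, -1.4]
grip_width: 0.0247
finger_force: 58.9
```

Request:
arm_command([
  [[0,0,-0.4],0,1],
])

```text
clock: 17.95
position: [0.5733, -0.077, 0.1289]
tool_rot: [-3.142, 0.0, 1.67]
force: [0.3, 0.5, -1.6]
grip_width: 0.0242
finger_force: 58.9
```

Request:
arm_command([
  [[0,0,-0.4],0,1],
])

```text
clock: 18.05
position: [0.5733, -0.0771, 0.1285]
tool_rot: [3.142, 0.0, 1.67]
force: [-0.1, -0.5, 3.7]
grip_width: 0.0245
finger_force: 59.3
```

Request:
arm_command([
  [[0,0,-0.3],0,1],
])

```text
clock: 18.15
position: [0.5734, -0.077, 0.1284]
tool_rot: [3.141, 0.0, 1.67]
force: [-1.9, -0.4, 7.6]
grip_width: 0.0241
finger_force: 59.8
```

It stops flat on the face at exactly plate height (8 N), so it doesn't pass the narrow hole. The shank's width in the picture (8.5 px against 9.2 px for the 18.2 mm hole) agrees with 17 mm. Back to the middle hole, same spot as before.

Request:
arm_command([
  [[0,0,2],0,1],
  [[0,0,5],0,1],
  [[-1.6,11.3,0],0,1],
  [[-2,13,0],0,1],
  [[-2,13,0],0,1],
  [[-1.8,12,0],0,1],
  [[0,0,0],0,1],
  [[0,0,-2],0,1],
  [[0,0,-2],0,1],
])

```text
clock: 19.05
position: [0.5659, -0.0283, 0.131]
tool_rot: [-3.141, 0.0, 1.669]
force: [0.3, -0.8, -1.6]
grip_width: 0.0244
finger_force: 59.0
```

Request:
arm_command([
  [[0,0.3,-0.5],0,1],
  [[0,0,-0.5],0,1],
  [[0,0,-0.5],0,1],
  [[0,0,-0.5],0,1],
])

```text
clock: 19.45
position: [0.5659, -0.0276, 0.1292]
tool_rot: [3.142, -0.0, 1.67]
force: [0.0, 0.1, -1.0]
grip_width: 0.0248
finger_force: 59.0
```

Request:
arm_command([
  [[0,0,-0.5],0,1],
  [[0,0,-0.5],0,1],
])

```text
clock: 19.65
position: [0.5659, -0.0275, 0.1282]
tool_rot: [3.142, 0.0, 1.67]
force: [-0.8, 0.1, -1.7]
grip_width: 0.0243
finger_force: 59.0
```

Request:
arm_command([
  [[0,0,-0.5],0,1],
  [[0,0,-0.5],0,1],
])

```text
clock: 19.85
position: [0.5659, -0.0274, 0.1272]
tool_rot: [-3.142, 0.0, 1.67]
force: [-0.1, 0.2, -1.4]
grip_width: 0.0245
finger_force: 59.0
```

Request:
arm_command([
  [[0,0,-1],0,1],
  [[0,0,-1],0,1],
  [[0,0,-1],0,1],
])

```text
clock: 20.15
position: [0.5658, -0.0274, 0.1241]
tool_rot: [-3.142, -0.0, 1.67]
force: [-0.9, 0.0, -1.9]
grip_width: 0.0243
finger_force: 59.0
```

In again, without force. Down to just above home (flange contact expected at TCP z of about 0.0785).

Request:
arm_command([
  [[0,0,-1.5],0,1],
  [[0,0,-1.5],0,1],
  [[0,0,-1.5],0,1],
  [[0,0,-1.5],0,1],
  [[0,0,-1.5],0,1],
  [[0,0,-1.5],0,1],
  [[0,0,-1.5],0,1],
  [[0,0,-1.5],0,1],
  [[0,0,-1.5],0,1],
  [[0,0,-1.5],0,1],
])

```text
clock: 21.15
position: [0.5659, -0.0274, 0.1091]
tool_rot: [-3.142, -0.0, 1.67]
force: [0.5, 0.3, -1.3]
grip_width: 0.024
finger_force: 59.0
```

Request:
arm_command([
  [[0,0,-1.5],0,1],
  [[0,0,-1.5],0,1],
  [[0,0,-1.5],0,1],
  [[0,0,-1.5],0,1],
  [[0,0,-1.5],0,1],
  [[0,0,-1.5],0,1],
  [[0,0,-1.5],0,1],
  [[0,0,-1.5],0,1],
  [[0,0,-1.5],0,1],
  [[0,0,-1.5],0,1],
  [[0,0,-1.5],0,1],
  [[0,0,-1.5],0,1],
])

```text
clock: 22.35
position: [0.5658, -0.0274, 0.091]
tool_rot: [-3.142, -0.0, 1.67]
force: [-0.9, 0.0, -1.9]
grip_width: 0.0243
finger_force: 59.0
```

Request:
arm_command([
  [[0,0,-1.5],0,1],
  [[0,0,-1.5],0,1],
  [[0,0,-1.5],0,1],
  [[0,0,-1.5],0,1],
  [[0,0,-1],0,1],
  [[0,0,-1],0,1],
  [[0,0,-1],0,1],
])

```text
clock: 23.05
position: [0.5659, -0.0274, 0.0821]
tool_rot: [-3.142, 0.0, 1.67]
force: [-0.4, 0.1, -1.2]
grip_width: 0.0244
finger_force: 59.0
```

Request:
arm_command([
  [[0,0,-0.8],0,1],
  [[0,0,-0.8],0,1],
  [[0,0,-0.8],0,1],
])

```text
clock: 23.35
position: [0.5659, -0.0274, 0.0797]
tool_rot: [3.142, 0.0, 1.67]
force: [0.1, -0.6, -1.1]
grip_width: 0.0239
finger_force: 59.0
```

Request:
arm_command([
  [[0,0,-0.5],0,1],
])

```text
clock: 23.45
position: [0.5659, -0.0274, 0.0792]
tool_rot: [-3.142, -0.0, 1.67]
force: [-0.5, -0.1, -1.2]
grip_width: 0.0246
finger_force: 59.0
```

Request:
arm_command([
  [[0,0,-0.4],0,1],
])

```text
clock: 23.55
position: [0.5659, -0.0274, 0.0789]
tool_rot: [-3.142, 0.0, 1.67]
force: [-0.8, -0.4, -1.9]
grip_width: 0.0244
finger_force: 59.0
```

Request:
arm_command([
  [[0,0,-0.4],0,1],
])

```text
clock: 23.65
position: [0.5659, -0.0274, 0.0785]
tool_rot: [3.142, 0.0, 1.67]
force: [-0.3, 0.9, 5.6]
grip_width: 0.0243
finger_force: 59.8
```

Flange contact at the expected height (5.6 N). Release and rise.

Request:
arm_command([
  [[0,0,0],0,-1],
  [[0,0,0],0,-1],
  [[0,0,0],0,-1],
  [[0,0,0],0,-1],
  [[0,0,0],0,-1],
  [[0,0,0],0,-1],
  [[0,0,5],0,-1],
  [[0,0,15],0,-1],
  [[0,0,25],0,-1],
  [[0,0,30],0,-1],
  [[0,0,30],0,-1],
  [[0,-40,20],0,-1],
  [[0,-45,0],0,-1],
  [[-10,-45,0],0,-1],
  [[-10,-45,0],0,-1],
  [[-10,-45,0],0,-1],
  [[0,0,0],0,-1],
  [[0,0,0],0,-1],
])

```text
clock: 25.45
position: [0.5356, -0.2482, 0.2045]
tool_rot: [3.141, 0.0, 1.668]
force: [0.2, 1.6, 0.1]
grip_width: 0.0854
finger_force: 0.0
```

Run:
```python
from h import *
import pickle
fs={n:grab_frame(n) for n in("top","scene")}
for n in fs:print(n,"flange px",proj(fs[n],(.5659,-.0274,.068)),"head",proj(fs[n],(.5659,-.0274,.111)))
a=[cv2.resize(np.array(fs[n]["image"])[b[1]:b[1]+120,b[0]:b[0]+120],(400,400),interpolation=cv2.INTER_CUBIC) for n,b in {"top":(250,150),"scene":(240,180)}.items()]
cv2.imwrite("pics/c5.png",np.hstack(a)[:,:,::-1])
```

```text
top flange px [309.3136287  216.63381483] head [309.10572002 213.4545998 ]
scene flange px [298.63113271 238.21869528] head [298.50951024 221.4954597 ]
```

View pics/c5.png

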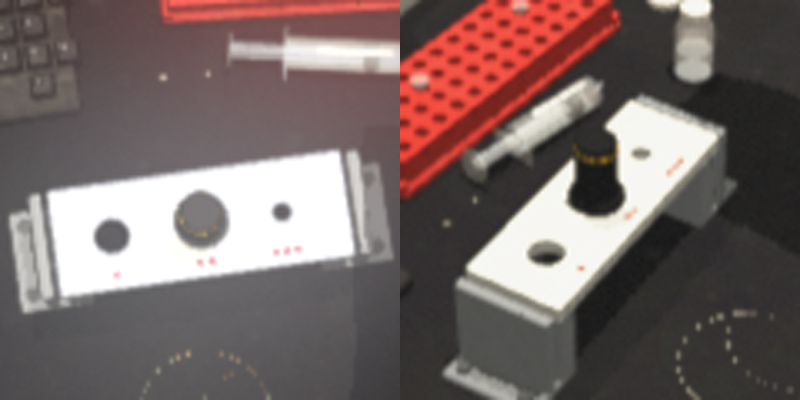

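The shaft stands upright with its flange down in the two-dot hole, at about top (310,216) and scene (298.5,238), as predicted. The vial still stands, and the gripper is clear of everything.

```bash
python3 -c "
from workcell import ticket
print(ticket.job_done())"
```

```text
the job is handed in; nothing more can be done
None
```

The shaft passed the wide and middle holes and stopped on the narrow hole's face under a light touch (8 N), so it is the 17 mm one; I left it upright with its flange down in the middle (18.2 mm) hole and handed the job in at about 25 s.

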